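Drop a probe holder home on its locating pin

ROBOT

A 6-joint arm with a two-finger parallel gripper is mounted at the origin on the work surface. World frame = base frame: x ahead of the robot, y to its left, z up, the work surface at z = 0. Lengths are in m, angles in degrees, forces in N, time in s.
With the tool pointing down it reaches from about 0.25 to 0.725 m from the base axis. Payload 9.7 kg.
Tool frame: the origin (TCP) lies at the very end of the fingers, on their centre line; the grasp point (between the pads) lies 19 mm behind it; z points along the fingers, y is the line along which they close (so a half turn about z gives the same grasp; the last joint's range is limited). The gripper opens to 85 mm and grips with 20 to 120 N. Pads are 22 mm wide; open, the fingers measure 114 mm over their backs; the gripper's body (76 mm by 85 mm) begins 54 mm behind the grasp point. The pads swing forward as they close: fully open they stand 13 mm farther back than shut.
Start: joints at [-76.089, 4.979, 10.078, 95.1, 0, 90], TCP at [0.132, -0.534, 0.2] pointing down, gripper open.
Joint ranges: [-179.16, 179.16], [-48.56, 103.87], [-65.8, 70.77], [-126.05, 130.52], [-82.76, 87.17], [-180, 180]. Speed limits (degrees/s): [127.2, 127.2, 147.25, 180, 180, 180].

INTERFACE

Orientations are given as [roll, pitch, yaw] about the fixed x, y, z axes, in that order (R = Rz(yaw) Ry(pitch) Rx(roll)).
In Python, from workcell import telemetry, optics, workorder gives the robot as it stands.
- The arm moves only by the shell command python3 -m handwheel 'ROWS' [FORCE]. ROWS is JSON, a list of rows, each an object of numbers: "tx", "ty", "tz": the shift along the tool's x, y, z in m; "ax", "ay", "az": the turn, a rotation vector about the tool's x, y, z in degrees; "jaw": the gripper command: -1 is shut, 1 is fully open, values between are in proportion. A call has exactly 10 rows; each row shifts and turns the commanded pose from where the row before left it, along the tool's axes as they then stand; what a row does not reach is not made up. A row lasts 1/8 s, in which the tool goes at most 62.5 mm and 10.7 degrees, less where a joint would pass 70% of its speed; a pose out of reach is approached as far as the arm can. A call is refused whole if a number of a shift passes 0.0625 or a number of a turn 10.7, either way. A call with a gripper value outside its range is refused whole. The fingers move at their own pace and stop on an object; FORCE is the grip in N (left out, the last holds). Time passes only in rows, so rows that do not move let the fingers close, or fill a call up. It gives the time, the measured TCP pose, the force, the opening and the grip force at its end, in the units of the state.
- telemetry.get_obs(): the state, without advancing time (a new reading comes with each control period).
- optics.camera(name): name is "side" or "top"; returns a dict with "color" (400x640x3 uint8, red, green, blue), "K" (3x3 intrinsics, pixels), "extrinsics" (4x4, takes a point from camera to world coordinates). Camera axes: x right, y down, z forward; pixel columns grow to the right and rows downward; lengths in m; the calibration is good to about 2 mm. A picture is of the moment at which its call begins. There is no depth.
- workorder.job_done(): hands the job in; it is judged then, once.
The state is a dict: "time": time; "q": joint angles; "qd": joint speeds; "joint_efforts": joint torques, N m; "ee_pos": TCP position; "tcp_rot": TCP orientation; "wrist_force": force on the tool from outside, world axes, zero at the start; "torque": the same for the moment, N m; "opening": finger opening in m; "grasp_force": force on a finger pad.
Only numpy, scipy, OpenCV 4.12 (cv2) and the standard library are available. Lean on these libraries where they do the work, as an engineer would, in place of code of your own. Each camera call takes 0.05 s, during which the arm holds its last target. There are 200 camera calls.

TASK

One of the two red probe holders has ridden up on its locating pin, so its foot sits at a slant. Nudge that holder along its steel plate, without lifting it off the plate, until its hole drops over the pin and the foot lies flat on the plate; leave the other holder where it is.

Things in the scene. Friction and masses are not known exactly. Their poses are not given: they have to be found in the camera images.
- holder: Red plastic holder to seat, 0.12 kg: foot 110 (x) x 60 (y) x 6 mm with a 30 mm round through hole, centred 20 mm to +x of its middle; post 28 (x) x 34 (y) mm at its -x end, rear face flush with the foot's rear edge, top 50 mm above the underside, two black dots on it. Origin: centre of the underside; x towards the hole, z up. At start the hole end is up about 8 deg, the post leans back.
- holder_hole (a point): Centre of this holder's hole, at the foot's underside. At the start the 20 mm strip of foot ahead (+x) of the hole rests on the pin and the rear lower edge on the plate. Pushed forward along the holder's x by about 25 mm, e.g. from behind the post, the pin comes into the hole and the hole end drops; it is free to lie flat within about 9 mm of centred.
- pin (a point): Foot of the pin for this holder: fixed, upright, dark steel, 12 mm across, domed top 14 mm above its plate. The point is on the pin's axis at the plate's top face. The plate is fixed bright steel, 200 (x) x 90 (y) x 6 mm, flat on the bench, its centre 30 mm to -x of the pin; axes are the plate's, z up.
- neighbour: The other holder, to be left alone: same shape, size and origin as the first, but already seated level on the pin of a second, identical steel plate, so that the pin shows in its hole. The two plates swap sides between starts.
Not all that is in view belongs to the job. What is shaped like the holder but orange is not meant. Leave any orange look-alike of the part that bears pin alone.

How it is judged:
By the outcome, as a careful person would: the job done as asked, in the order asked, and still so for the second after the job is handed in, with the robot touching nothing.
It also fails if it takes over 29 s, if anything falls off the work surface, if the arm or the gripper's body presses on something with over 40 N, if the wrist force passes 120 N, or if a joint passes its speed limit or range.

## Working session

There is one attempt and no reset: what is moved stays moved. The work goes in short steps, Python scripts to look and compute and a shell command to move; the robot and the scene stay as the last step left them, time stands still between calls to the robot, and variables do not carry over. Pictures are saved under pics/ and viewed, at most 10 in all, crops included, and the job is handed in when it is done.

```bash
mkdir -p pics; python3 - <<'E'
from workcell import telemetry, optics
import cv2,numpy as np
for n in("top","side"):
    c=optics.camera(n);cv2.imwrite(f"pics/{n}0.png",c["color"][...,::-1]);print(n,c["K"].round(1).tolist(),c["extrinsics"].round(3).tolist())
o=telemetry.get_obs();print(o)
E
```

```text
top [[465.9, 0.0, 315.3], [0.0, 465.9, 190.1], [0.0, 0.0, 1.0]] [[0.017, -0.998, 0.053, 0.457], [-0.999, -0.019, -0.031, 0.044], [0.032, -0.052, -0.998, 0.926], [0.0, 0.0, 0.0, 1.0]]
side [[461.1, 0.0, 317.4], [0.0, 461.1, 191.4], [0.0, 0.0, 1.0]] [[0.871, -0.364, 0.33, 0.214], [-0.491, -0.651, 0.579, -0.489], [0.004, -0.666, -0.746, 0.685], [0.0, 0.0, 0.0, 1.0]]
{'time': 0.1, 'q': array([-7.60883983e+01,  5.00735964e+00,  1.00386507e+01,  9.50998464e+01,
        1.24334305e-03,  9.00010070e+01]), 'qd': array([ 0.05155255, -0.00175196,  0.1135682 , -0.00740956,  0.00290506,
        0.02903599]), 'joint_efforts': array([-1.41759145e-03, -5.21560514e+01,  4.65654230e+01,  1.61026453e-02,
       -8.51222990e-05, -3.34756809e-07]), 'ee_pos': array([ 0.13218045, -0.53362442,  0.19905657]), 'tcp_rot': array([-1.79931445e+02, -1.24213728e-03,  1.39105932e+01]), 'wrist_force': array([-0.42555117, -0.37709103, -0.1983162 ]), 'torque': array([-0.03167364, -0.02167096,  0.00017209]), 'grasp_force': 0.0, 'opening': 0.08557646179865307}
```

View pics/top0.png

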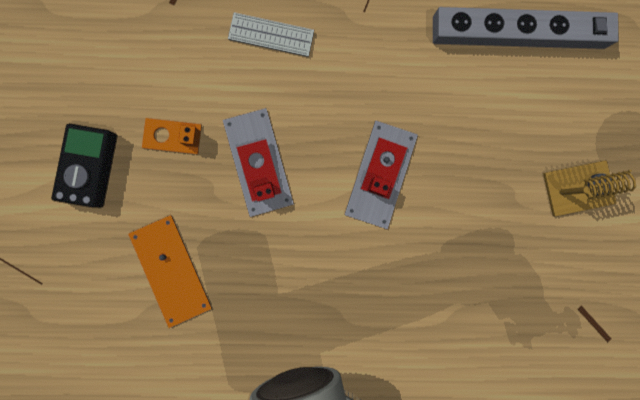

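View pics/side0.png

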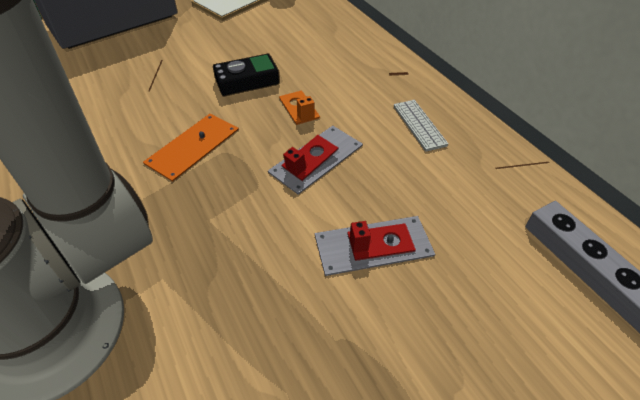

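The top view shows the right-hand holder (hole at about 387,160) with a pin in its hole, so that one is seated. The left-hand one (hole at about 257,160) shows no pin and looks tilted in the side view, so it is the target. Its post end (262,190) faces the robot, so I push in +x.

```bash
cat > h.py <<'E'
from workcell import telemetry, optics
import cv2,numpy as np
def ray(c,uv,z):
    E=c["extrinsics"];d=E[:3,:3]@np.linalg.inv(c["K"])@np.array([uv[0],uv[1],1.]);o=E[:3,3]
    return o+d*(z-o[2])/d[2]
def tri(c1,u1,c2,u2):
    P=[c["K"]@np.linalg.inv(c["extrinsics"])[:3] for c in(c1,c2)]
    X=cv2.triangulatePoints(P[0],P[1],np.array(u1,float).reshape(2,1),np.array(u2,float).reshape(2,1));return (X[:3]/X[3]).ravel()
def red(im):
    h=cv2.cvtColor(im,cv2.COLOR_RGB2HSV);H,S,V=cv2.split(h)
    return (((H<6)|(H>172))&(S>150)&(V>60)).astype(np.uint8)*255
def grey(im):
    h=cv2.cvtColor(im,cv2.COLOR_RGB2HSV);H,S,V=cv2.split(h)
    return ((S<60)&(V>110)).astype(np.uint8)*255
def plane_rect(c,cnt,z):
    P=np.array([ray(c,p,z)[:2] for p in cnt.reshape(-1,2)],np.float32)*1000
    return cv2.minAreaRect(P),P
E
python3 - <<'E'
from h import *
c=optics.camera("top");im=c["color"]
m=grey(im)|red(im); m=cv2.morphologyEx(m,cv2.MORPH_OPEN,np.ones((3,3)))
for name,mask,z in(("plate",m,.006),("red",red(im),.012)):
    cs,_=cv2.findContours(mask,cv2.RETR_EXTERNAL,cv2.CHAIN_APPROX_NONE)
    for k in cs:
        if cv2.contourArea(k)>500:
            r,_=plane_rect(c,k,z);print(name,np.round(cv2.boundingRect(k)),np.round(r[0],1),np.round(r[1],1),round(r[2],1))
s=optics.camera("side")
big=lambda im,x,y,w,h,f:cv2.resize(im[y:y+h,x:x+w],None,fx=f,fy=f,interpolation=cv2.INTER_CUBIC)
a=big(im,215,100,90,125,4);b=big(s["color"],260,115,115,85,4)
o=np.zeros((500,820,3),np.uint8);o[:500,:360]=a;o[:340,360:820]=b
cv2.imwrite("pics/z1.png",o[:,:800,::-1])
E
```

```text
plate [345 121  72 108] [ 540.  -114.7] [ 90.  200.3] 72.6
plate [223 109  57 107] [559.5 130.6] [200.   89.6] 17.1
plate [228  13  86  43] [818.1 110.4] [165.3  55.6] 79.2
plate [439   7 179  34] [ 855.  -415.7] [ 59.5 370.3] 0.0
red [237 140  44  61] [541.1 126.6] [112.8  58.9] 17.1
red [361 138  46  60] [ 551.5 -119.2] [ 58.9 107.9] 71.0
```

View pics/z1.png

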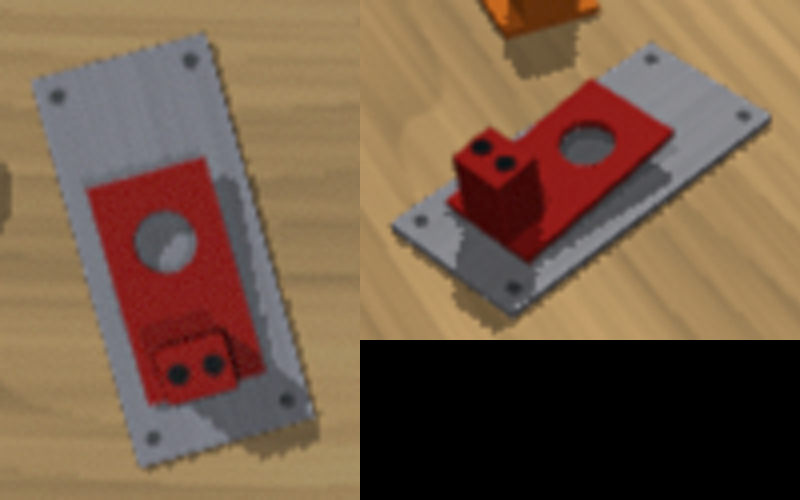

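The crop confirms it: the tilted holder's hole, at about (256,160) in the top view, shows bare plate and no pin, and its front edge casts a shadow. Next I work out the pin, the hole and the post in the plate axes, plus the approach.

```bash
cat > m.py <<'E'
from h import *
psi=np.radians(17.1);X=np.array([np.cos(psi),np.sin(psi)]);Y=np.array([-np.sin(psi),np.cos(psi)])
pin=np.array([.5595,.1306])+.03*X
def pl(p): d=np.array(p[:2])-pin; return np.round([1000*d@X,1000*d@Y],1)
def tool():
    o=telemetry.get_obs();print("t",round(o["time"],2),"tcp",o["ee_pos"].round(4),o["tcp_rot"].round(1),"plate",pl(o["ee_pos"]),"F",o["wrist_force"].round(1));return o
E
python3 - <<'E'
from m import *
c=optics.camera("top");s=optics.camera("side");print("pin",pin)
m=red(c["color"]);cs,h=cv2.findContours(m[:, :310],cv2.RETR_CCOMP,cv2.CHAIN_APPROX_NONE)
for k,hh in zip(cs,h[0]):
    if hh[3]>=0 and cv2.contourArea(k)>4:
        e=cv2.minAreaRect(k);print(np.round(e[0],1),round(cv2.contourArea(k)),"plane.02",pl(ray(c,e[0],.02)),"z.056",pl(ray(c,e[0],.056)))
k=max(cs,key=cv2.contourArea)
for z in(.006,.02,.028):
    r,_=plane_rect(c,k,z);print(z,[pl(p/1000).tolist() for p in cv2.boxPoints(r)])
top=[((178/4+215),(374/4+100)),((213/4+215),(364/4+100))];sd=[((480-360)/4+260,147/4+115),((505-360)/4+260,164/4+115)]
for a,b in zip(top,sd):
    p=tri(c,a,s,b);print("dot",p.round(4),pl(p))
o=tool()
for S in(-150,-87):
    g=pin+X*S/1000;d=g-o["ee_pos"][:2];print(S,"goal",g.round(4),"dtool x,y",d@X,-(d@Y))
E
```

```text
pin [0.58817379 0.13942121]
[259. 193.] 27 plane.02 [-91.7  12.9] z.056 [-94.1  10.3]
[267.8 190.8] 28 plane.02 [-92.1  -4.6] z.056 [-94.6  -6.5]
[256. 160.] 226 plane.02 [-28.1   1. ] z.056 [-33.1  -1.1]
0.006 [[-104.8, 31.6], [-104.8, -27.7], [8.7, -27.7], [8.7, 31.7]]
0.02 [[-105.5, 30.4], [-105.5, -28.1], [6.2, -28.1], [6.2, 30.4]]
0.028 [[-106.0, 29.6], [-106.0, -28.3], [4.8, -28.3], [4.8, 29.6]]
dot [0.4958 0.1202 0.0537] [-94.    8.8]
dot [0.501  0.1039 0.0532] [-93.8  -8.3]
t 0.3 tcp [ 0.1322 -0.5338  0.1994] [-180.    -0.    13.9] plate [-633.8 -509.4] F [-0.7 -0.   0.8]
-150 goal [0.4448 0.0953] dtool x,y 0.48377364806389356 -0.5093953980628632
-87 goal [0.505  0.1138] dtool x,y 0.5467736480638936 -0.5093953980628632
```

```bash
python3 -m handwheel '[{"az":-3.2,"jaw":-1},{"tx":0.025,"ty":-0.027,"jaw":-1},{"tx":0.025,"ty":-0.027,"jaw":-1},{"tx":0.025,"ty":-0.027,"jaw":-1},{"tx":0.025,"ty":-0.027,"jaw":-1},{"tx":0.025,"ty":-0.027,"jaw":-1},{"tx":0.025,"ty":-0.027,"jaw":-1},{"tx":0.025,"ty":-0.027,"jaw":-1},{"tx":0.025,"ty":-0.027,"jaw":-1},{"tx":0.025,"ty":-0.027,"jaw":-1}]' 40
python3 -m handwheel '[{"tx":0.029,"ty":-0.03,"jaw":-1},{"tx":0.029,"ty":-0.03,"jaw":-1},{"tx":0.029,"ty":-0.03,"jaw":-1},{"tx":0.029,"ty":-0.03,"jaw":-1},{"tx":0.029,"ty":-0.03,"jaw":-1},{"tx":0.029,"ty":-0.03,"jaw":-1},{"tx":0.029,"ty":-0.03,"jaw":-1},{"tx":0.029,"ty":-0.03,"jaw":-1},{"tx":0.027,"ty":-0.027,"jaw":-1},{"jaw":-1}]'
python3 -c "
from m import *
tool()"
```

```text
t 0.3 tcp [ 0.1322 -0.5338  0.1994] [-180.    -0.    13.9] plate [-633.8 -509.4] F [-0.7 -0.   0.8]$[0]: bad value
$[0]: bad value
```

```bash
python3 -m handwheel '[{"tx":0,"ty":0,"tz":0,"ax":0,"ay":0,"az":-3.2,"jaw":-1},{"tx":0.025,"ty":-0.027,"tz":0,"ax":0,"ay":0,"az":0,"jaw":-1},{"tx":0.025,"ty":-0.027,"tz":0,"ax":0,"ay":0,"az":0,"jaw":-1},{"tx":0.025,"ty":-0.027,"tz":0,"ax":0,"ay":0,"az":0,"jaw":-1},{"tx":0.025,"ty":-0.027,"tz":0,"ax":0,"ay":0,"az":0,"jaw":-1},{"tx":0.025,"ty":-0.027,"tz":0,"ax":0,"ay":0,"az":0,"jaw":-1},{"tx":0.025,"ty":-0.027,"tz":0,"ax":0,"ay":0,"az":0,"jaw":-1},{"tx":0.025,"ty":-0.027,"tz":0,"ax":0,"ay":0,"az":0,"jaw":-1},{"tx":0.025,"ty":-0.027,"tz":0,"ax":0,"ay":0,"az":0,"jaw":-1},{"tx":0.025,"ty":-0.027,"tz":0,"ax":0,"ay":0,"az":0,"jaw":-1}]' 40
python3 -c "
from m import *
tool()"
```

```text
time: 1.55
ee_pos: [0.2761, -0.2343, 0.1998]
tcp_rot: [180.0, -0.0, 17.1]
wrist_force: [0.3, -0.3, -0.2]
opening: -0.0001
grasp_force: 0.0
t 1.55 tcp [ 0.2761 -0.2343  0.1998] [180.   -0.   17.1] plate [-408.2 -265.5] F [ 0.3 -0.3 -0.2]
```

Every row needs all seven keys. Next I move the remaining +258 in x and −266 in y along the tool axes, at this height.

```bash
python3 -m handwheel '[{"tx":0.029,"ty":-0.03,"tz":0,"ax":0,"ay":0,"az":0,"jaw":-1},{"tx":0.029,"ty":-0.03,"tz":0,"ax":0,"ay":0,"az":0,"jaw":-1},{"tx":0.029,"ty":-0.03,"tz":0,"ax":0,"ay":0,"az":0,"jaw":-1},{"tx":0.029,"ty":-0.03,"tz":0,"ax":0,"ay":0,"az":0,"jaw":-1},{"tx":0.029,"ty":-0.03,"tz":0,"ax":0,"ay":0,"az":0,"jaw":-1},{"tx":0.029,"ty":-0.03,"tz":0,"ax":0,"ay":0,"az":0,"jaw":-1},{"tx":0.029,"ty":-0.03,"tz":0,"ax":0,"ay":0,"az":0,"jaw":-1},{"tx":0.029,"ty":-0.03,"tz":0,"ax":0,"ay":0,"az":0,"jaw":-1},{"tx":0.026,"ty":-0.026,"tz":0,"ax":0,"ay":0,"az":0,"jaw":-1},{"tx":0,"ty":0,"tz":0,"ax":0,"ay":0,"az":0,"jaw":-1}]'
python3 -c "
from m import *
tool()"
```

```text
time: 2.8
ee_pos: [0.4445, 0.0964, 0.1991]
tcp_rot: [-180.0, 0.1, 17.3]
wrist_force: [-1.3, 0.1, -0.5]
opening: -0.0
grasp_force: 0.0
t 2.8 tcp [0.4445 0.0964 0.1991] [-1.80e+02  1.00e-01  1.73e+01] plate [-150.     1.1] F [-1.3  0.1 -0.5]
```

```bash
python3 -m handwheel '[{"tx":0,"ty":0,"tz":0.025,"ax":0,"ay":0,"az":0,"jaw":-1},{"tx":0,"ty":0,"tz":0.025,"ax":0,"ay":0,"az":0,"jaw":-1},{"tx":0,"ty":0,"tz":0.025,"ax":0,"ay":0,"az":0,"jaw":-1},{"tx":0,"ty":0,"tz":0.025,"ax":0,"ay":0,"az":0,"jaw":-1},{"tx":0,"ty":0,"tz":0.025,"ax":0,"ay":0,"az":0,"jaw":-1},{"tx":0,"ty":0,"tz":0.025,"ax":0,"ay":0,"az":0,"jaw":-1},{"tx":0,"ty":0,"tz":0.025,"ax":0,"ay":0,"az":0,"jaw":-1},{"tx":0.01,"ty":0,"tz":0,"ax":0,"ay":0,"az":0,"jaw":-1},{"tx":0.01,"ty":0,"tz":0,"ax":0,"ay":0,"az":0,"jaw":-1},{"tx":0,"ty":0,"tz":0,"ax":0,"ay":0,"az":0,"jaw":-1}]'
python3 - <<'E'
from m import *
tool()
c=optics.camera("top");s=optics.camera("side")
big=lambda im,x,y,w,h,f:cv2.resize(im[y:y+h,x:x+w],None,fx=f,fy=f,interpolation=cv2.INTER_CUBIC)
o=np.zeros((500,800,3),np.uint8);o[:,:360]=big(c["color"],215,100,90,125,4);o[:400,360:]=big(s["color"],260,100,110,100,4)
cv2.imwrite("pics/z2.png",o[...,::-1])
E
```

```text
time: 4.05
ee_pos: [0.4646, 0.1008, 0.0258]
tcp_rot: [180.0, -0.1, 17.1]
wrist_force: [0.1, 0.1, 0.9]
opening: -0.0002
grasp_force: 0.0
t 4.05 tcp [0.4646 0.1008 0.0258] [ 1.80e+02 -1.00e-01  1.71e+01] plate [-129.4   -0.6] F [0.1 0.1 0.9]
```

View pics/z2.png

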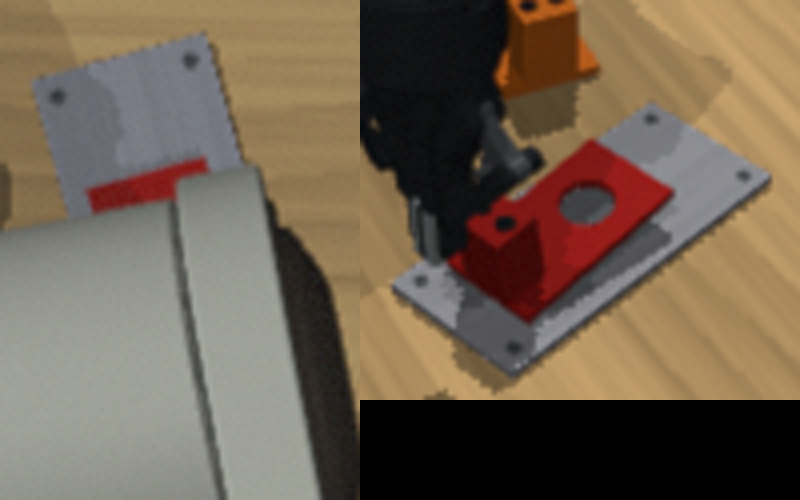

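The fingers stand just behind the post, and the side view still shows the hole at about (587,205) in the crop. I push slowly towards S=-97, then look again.

```bash
python3 -m handwheel '[{"tx":0.004,"ty":0,"tz":0,"ax":0,"ay":0,"az":0,"jaw":-1},{"tx":0.004,"ty":0,"tz":0,"ax":0,"ay":0,"az":0,"jaw":-1},{"tx":0.004,"ty":0,"tz":0,"ax":0,"ay":0,"az":0,"jaw":-1},{"tx":0.004,"ty":0,"tz":0,"ax":0,"ay":0,"az":0,"jaw":-1},{"tx":0.004,"ty":0,"tz":0,"ax":0,"ay":0,"az":0,"jaw":-1},{"tx":0.004,"ty":0,"tz":0,"ax":0,"ay":0,"az":0,"jaw":-1},{"tx":0.004,"ty":0,"tz":0,"ax":0,"ay":0,"az":0,"jaw":-1},{"tx":0.004,"ty":0,"tz":0,"ax":0,"ay":0,"az":0,"jaw":-1},{"tx":0,"ty":0,"tz":0,"ax":0,"ay":0,"az":0,"jaw":-1},{"tx":0,"ty":0,"tz":0,"ax":0,"ay":0,"az":0,"jaw":-1}]'
python3 - <<'E'
from m import *
tool()
s=optics.camera("side")
big=lambda im,x,y,w,h,f:cv2.resize(im[y:y+h,x:x+w],None,fx=f,fy=f,interpolation=cv2.INTER_CUBIC)
cv2.imwrite("pics/z3.png",big(s["color"],260,100,110,100,5)[...,::-1])
E
```

```text
time: 5.4
ee_pos: [0.4941, 0.1101, 0.0247]
tcp_rot: [180.0, -0.0, 17.1]
wrist_force: [0.5, -0.6, 0.9]
opening: -0.0002
grasp_force: 0.4
t 5.4 tcp [0.4941 0.1101 0.0247] [180.   -0.   17.1] plate [-98.6  -0.3] F [ 0.5 -0.6  0.9]
```

View pics/z3.png

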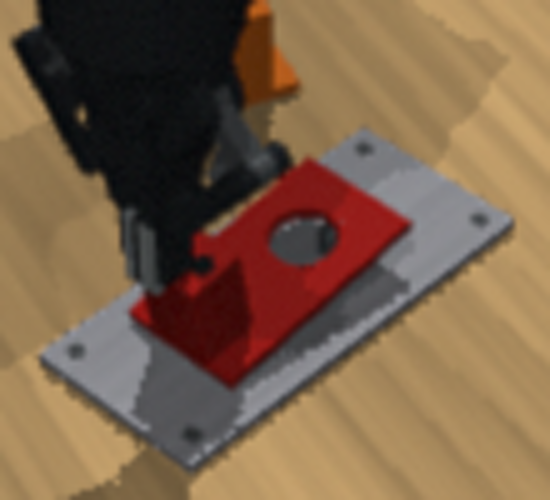

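The pin now shows at the front rim of the hole (325,235), and the foot is still raised. I push 10 mm further.

```bash
python3 -m handwheel '[{"tx":0.002,"ty":0,"tz":0,"ax":0,"ay":0,"az":0,"jaw":-1},{"tx":0.002,"ty":0,"tz":0,"ax":0,"ay":0,"az":0,"jaw":-1},{"tx":0.002,"ty":0,"tz":0,"ax":0,"ay":0,"az":0,"jaw":-1},{"tx":0.002,"ty":0,"tz":0,"ax":0,"ay":0,"az":0,"jaw":-1},{"tx":0.002,"ty":0,"tz":0,"ax":0,"ay":0,"az":0,"jaw":-1},{"tx":0,"ty":0,"tz":0,"ax":0,"ay":0,"az":0,"jaw":-1},{"tx":0,"ty":0,"tz":0,"ax":0,"ay":0,"az":0,"jaw":-1},{"tx":0,"ty":0,"tz":0,"ax":0,"ay":0,"az":0,"jaw":-1},{"tx":0,"ty":0,"tz":0,"ax":0,"ay":0,"az":0,"jaw":-1},{"tx":0,"ty":0,"tz":0,"ax":0,"ay":0,"az":0,"jaw":-1}]'
python3 - <<'E'
from m import *
tool()
s=optics.camera("side")
big=lambda im,x,y,w,h,f:cv2.resize(im[y:y+h,x:x+w],None,fx=f,fy=f,interpolation=cv2.INTER_CUBIC)
cv2.imwrite("pics/z4.png",big(s["color"],260,100,110,100,5)[...,::-1])
E
```

```text
time: 6.7
ee_pos: [0.5033, 0.113, 0.0247]
tcp_rot: [-180.0, 0.0, 17.1]
wrist_force: [1.2, 0.9, 0.8]
opening: 0.0
grasp_force: 0.3
t 6.7 tcp [0.5033 0.113  0.0247] [-180.     0.    17.1] plate [-88.9  -0.3] F [1.2 0.9 0.8]
```

View pics/z4.png

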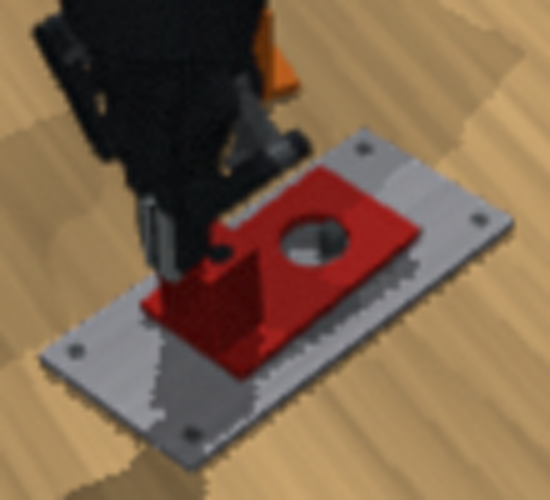

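The front edge has dropped partway (the shadow is narrower), and the pin is at the front of the hole (328,235). I push 4 mm further.

```bash
python3 -m handwheel '[{"tx":0.001,"ty":0,"tz":0,"ax":0,"ay":0,"az":0,"jaw":-1},{"tx":0.001,"ty":0,"tz":0,"ax":0,"ay":0,"az":0,"jaw":-1},{"tx":0.001,"ty":0,"tz":0,"ax":0,"ay":0,"az":0,"jaw":-1},{"tx":0.001,"ty":0,"tz":0,"ax":0,"ay":0,"az":0,"jaw":-1},{"tx":0,"ty":0,"tz":0,"ax":0,"ay":0,"az":0,"jaw":-1},{"tx":0,"ty":0,"tz":0,"ax":0,"ay":0,"az":0,"jaw":-1},{"tx":0,"ty":0,"tz":0,"ax":0,"ay":0,"az":0,"jaw":-1},{"tx":0,"ty":0,"tz":0,"ax":0,"ay":0,"az":0,"jaw":-1},{"tx":0,"ty":0,"tz":0,"ax":0,"ay":0,"az":0,"jaw":-1},{"tx":0,"ty":0,"tz":0,"ax":0,"ay":0,"az":0,"jaw":-1}]'
python3 - <<'E'
from m import *
tool()
s=optics.camera("side")
big=lambda im,x,y,w,h,f:cv2.resize(im[y:y+h,x:x+w],None,fx=f,fy=f,interpolation=cv2.INTER_CUBIC)
cv2.imwrite("pics/z5.png",big(s["color"],260,100,110,100,5)[...,::-1])
E
```

```text
time: 8.0
ee_pos: [0.5072, 0.1141, 0.0247]
tcp_rot: [-180.0, -0.0, 17.1]
wrist_force: [0.2, 0.2, -0.4]
opening: 0.0001
grasp_force: 0.0
t 8.0 tcp [0.5072 0.1141 0.0247] [-180.    -0.    17.1] plate [-84.9  -0.3] F [ 0.2  0.2 -0.4]
```

View pics/z5.png

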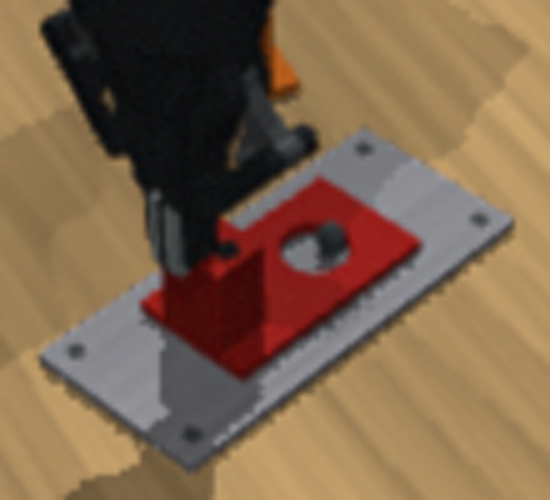

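The foot has dropped flat: the front shadow is gone and the pin stands proud in the hole at about (333,240). I measure the remaining offset from the side view.

```bash
python3 - <<'E'
from m import *
s=optics.camera("side");f=lambda u,v,z:pl(ray(s,(u/5+260-.4,v/5+100-.4),z))
print("front corners",f(320,178,.012),f(421,243,.012),"hole L/R/T/B",[f(*p,.012).tolist() for p in((281,250),(350,243),(315,223),(318,273))])
print("rear right bottom",f(243,380,.006),"pin top",f(334,232,.020))
print("plate corners",f(362,130,.006),f(514,222,.006),f(195,468,.006),f(40,357,.006))
E
```

```text
front corners [24.8 25.2] [ 24.1 -34.5] hole L/R/T/B [[-20.4, 5.8], [3.1, -12.5], [2.0, 6.9], [-19.9, -15.3]]
rear right bottom [-82.4 -31.9] pin top [-3.1 -8.7]
plate corners [66.9 38.4] [ 67.1 -50.8] [-129.8  -51.7] [-130.7   37.5]
```

Corrected for the plate-corner bias, the hole sits about 7 mm short of the pin, inside the 9 mm limit but close to it. I push on to centre it better.

```bash
python3 -m handwheel '[{"tx":0.001,"ty":0,"tz":0,"ax":0,"ay":0,"az":0,"jaw":-1},{"tx":0.001,"ty":0,"tz":0,"ax":0,"ay":0,"az":0,"jaw":-1},{"tx":0.001,"ty":0,"tz":0,"ax":0,"ay":0,"az":0,"jaw":-1},{"tx":0.001,"ty":0,"tz":0,"ax":0,"ay":0,"az":0,"jaw":-1},{"tx":0.001,"ty":0,"tz":0,"ax":0,"ay":0,"az":0,"jaw":-1},{"tx":0.001,"ty":0,"tz":0,"ax":0,"ay":0,"az":0,"jaw":-1},{"tx":0,"ty":0,"tz":0,"ax":0,"ay":0,"az":0,"jaw":-1},{"tx":0,"ty":0,"tz":0,"ax":0,"ay":0,"az":0,"jaw":-1},{"tx":0,"ty":0,"tz":0,"ax":0,"ay":0,"az":0,"jaw":-1},{"tx":0,"ty":0,"tz":0,"ax":0,"ay":0,"az":0,"jaw":-1}]'
python3 - <<'E'
from m import *
tool()
s=optics.camera("side")
big=lambda im,x,y,w,h,f:cv2.resize(im[y:y+h,x:x+w],None,fx=f,fy=f,interpolation=cv2.INTER_CUBIC)
cv2.imwrite("pics/z6.png",big(s["color"],260,100,110,100,5)[...,::-1])
E
```

```text
time: 9.35
ee_pos: [0.5129, 0.1159, 0.0247]
tcp_rot: [180.0, 0.0, 17.1]
wrist_force: [-0.2, -0.9, 0.6]
opening: -0.0003
grasp_force: 0.0
t 9.35 tcp [0.5129 0.1159 0.0247] [180.    0.   17.1] plate [-78.9  -0.4] F [-0.2 -0.9  0.6]
```

View pics/z6.png

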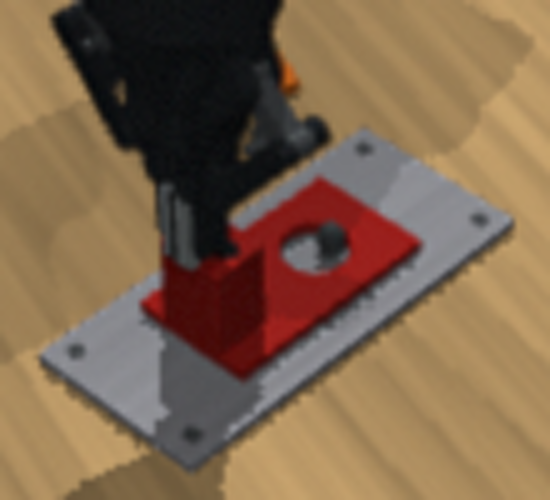

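The holder did not move between z5 and z6 although the finger advanced 6 mm. I project the TCP into the image to see where the finger really is before going on.

```bash
python3 - <<'E'
from m import *
s=optics.camera("side");o=tool()
P=s["K"]@np.linalg.inv(s["extrinsics"])[:3]
def pr(S,L,z,d=(0,0)):
    w=pin+X*S/1000+Y*L/1000+np.array(d);q=P@np.array([*w,z,1]);q=q[:2]/q[2];return np.round([(q[0]-260+.4)*5,(q[1]-100+.4)*5]).tolist()
for z in(.0247,.04,.056,.08):print("tcp",z,pr(-78.9,-.4,z))
print("bias-corrected post top corners (hole -7):",[pr(a,b,.056,(.0001,-.0064)) for a,b in((-82,17),(-82,-17),(-54,-17),(-54,17))])
print("rear foot",[pr(a,b,.006,(.0001,-.0064)) for a,b in((-82,30),(-82,-30))])
print("plate corners",[pr(a,b,.006) for a,b in((70,45),(70,-45),(-130,-45),(-130,45))])
big=cv2.resize(s["color"][110:190,260:370],None,fx=7,fy=7,interpolation=cv2.INTER_CUBIC)
big=np.clip(big.astype(float)*1.8,0,255).astype(np.uint8)
cv2.imwrite("pics/z7.png",big[...,::-1])
E
```

```text
t 9.45 tcp [0.5129 0.1159 0.0247] [180.   -0.   17.1] plate [-78.9  -0.4] F [-0.2 -0.5  0.1]
tcp 0.0247 [193.0, 305.0]
tcp 0.04 [192.0, 278.0]
tcp 0.056 [191.0, 249.0]
tcp 0.08 [189.0, 204.0]
bias-corrected post top corners (hole -7): [[162.0, 242.0], [223.0, 283.0], [272.0, 247.0], [212.0, 208.0]]
rear foot [[145.0, 315.0], [248.0, 387.0]]
plate corners [[356.0, 120.0], [508.0, 213.0], [183.0, 459.0], [29.0, 347.0]]
```

View pics/z7.png

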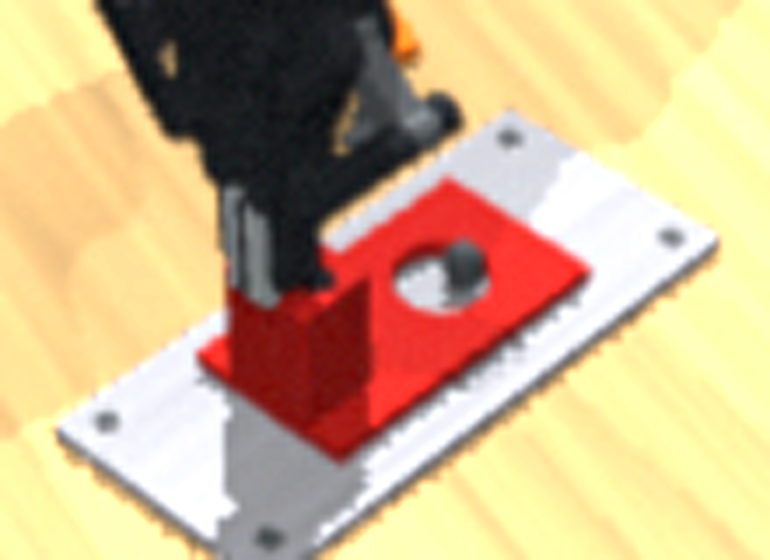

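The picture shows the fingertips level with the post's top edge, at (255,305) in the 7x crop. They sit about 25-30 mm higher than the reported TCP would put them, so the finger slid over the now-lowered post. The hole is still short of the pin. I lift, go back behind the post, lower carefully and check.

```bash
python3 -m handwheel '[{"tx":0,"ty":0,"tz":-0.02,"ax":0,"ay":0,"az":0,"jaw":-1},{"tx":-0.02,"ty":0,"tz":0,"ax":0,"ay":0,"az":0,"jaw":-1},{"tx":-0.02,"ty":0,"tz":0,"ax":0,"ay":0,"az":0,"jaw":-1},{"tx":-0.01,"ty":0,"tz":0,"ax":0,"ay":0,"az":0,"jaw":-1},{"tx":0,"ty":0,"tz":0.01,"ax":0,"ay":0,"az":0,"jaw":-1},{"tx":0,"ty":0,"tz":0.01,"ax":0,"ay":0,"az":0,"jaw":-1},{"tx":0,"ty":0,"tz":0.006,"ax":0,"ay":0,"az":0,"jaw":-1},{"tx":0,"ty":0,"tz":0.003,"ax":0,"ay":0,"az":0,"jaw":-1},{"tx":0,"ty":0,"tz":0,"ax":0,"ay":0,"az":0,"jaw":-1},{"tx":0,"ty":0,"tz":0,"ax":0,"ay":0,"az":0,"jaw":-1}]'
python3 - <<'E'
from m import *
o=tool()
s=optics.camera("side");E=np.linalg.inv(s["extrinsics"]);P=s["K"]@E[:3]
for z in(0.0,.02,.04,.06):
    q=P@np.array([*o["ee_pos"][:2],o["ee_pos"][2]+z,1]);q=q[:2]/q[2];print(z,np.round([(q[0]-240)*5,(q[1]-90)*5]).tolist())
big=cv2.resize(s["color"][90:200,240:370],None,fx=5,fy=5,interpolation=cv2.INTER_CUBIC)
cv2.imwrite("pics/z8.png",np.clip(big[...,::-1]*1.8,0,255).astype(np.uint8))
E
```

```text
time: 10.7
ee_pos: [0.4653, 0.1013, 0.0159]
tcp_rot: [180.0, -0.0, 17.1]
wrist_force: [0.1, -1.3, 0.1]
opening: -0.0001
grasp_force: 0.0
t 10.7 tcp [0.4653 0.1013 0.0159] [180.   -0.   17.1] plate [-128.7   -0.3] F [ 0.1 -1.3  0.1]
0.0 [204.0, 432.0]
0.02 [201.0, 397.0]
0.04 [198.0, 361.0]
0.06 [195.0, 323.0]
```

View pics/z8.png

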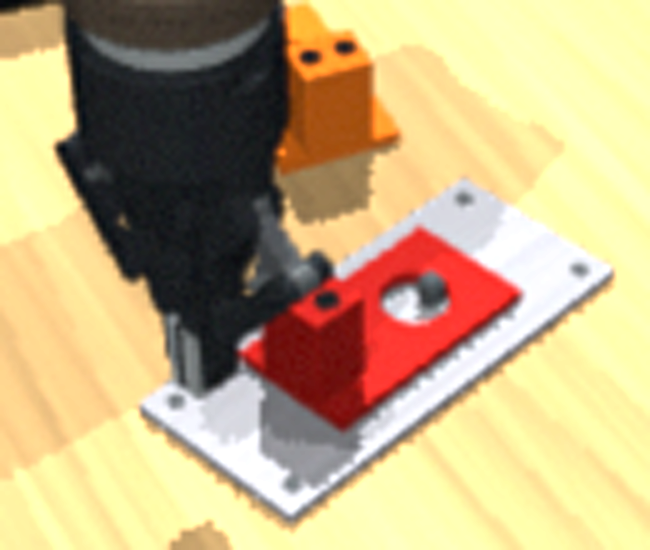

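Here the fingers end at (200,390), about 8 px (in the raw image) above where the TCP projects, so they really are high. The post is clear and the foot looks flat. My picture allowance is used up, so from here I measure numerically. I go 5 mm lower and push again, gently, comparing the holder's outline before and after.

```bash
cat > q.py <<'E'
from m import *
def q():
    s=optics.camera("side");im=cv2.resize(s["color"],None,fx=4,fy=4,interpolation=cv2.INTER_CUBIC)
    m=red(im);m[:, :1040]=0;m[:, 1480:]=0;m[800:]=0
    cs,h=cv2.findContours(m,cv2.RETR_CCOMP,cv2.CHAIN_APPROX_NONE)
    i=max(range(len(cs)),key=lambda i:cv2.contourArea(cs[i]));k=cs[i].reshape(-1,2)
    g=lambda p,z:pl(ray(s,(np.array(p)+.5)/4-.5,z))+np.array([1.8,6.3])
    R=k[k[:,0]>=k[:,0].max()-1].mean(0);B=k[k[:,1]>=k[:,1].max()-1].mean(0)
    print("front",g(R,.010),"rear",g(B,.006))
    for j,c in enumerate(cs):
        if h[0][j][3]==i and cv2.contourArea(c)>300:
            e=cv2.boundingRect(c);print("hole",g((e[0]+e[2]/2,e[1]+e[3]/2),.012),e)
E
python3 -c "
from q import *
q()"
python3 -m handwheel '[{"tx":0,"ty":0,"tz":0.005,"ax":0,"ay":0,"az":0,"jaw":-1},{"tx":0.008,"ty":0,"tz":0,"ax":0,"ay":0,"az":0,"jaw":-1},{"tx":0.008,"ty":0,"tz":0,"ax":0,"ay":0,"az":0,"jaw":-1},{"tx":0.008,"ty":0,"tz":0,"ax":0,"ay":0,"az":0,"jaw":-1},{"tx":0.008,"ty":0,"tz":0,"ax":0,"ay":0,"az":0,"jaw":-1},{"tx":0.002,"ty":0,"tz":0,"ax":0,"ay":0,"az":0,"jaw":-1},{"tx":0.002,"ty":0,"tz":0,"ax":0,"ay":0,"az":0,"jaw":-1},{"tx":0.002,"ty":0,"tz":0,"ax":0,"ay":0,"az":0,"jaw":-1},{"tx":0.002,"ty":0,"tz":0,"ax":0,"ay":0,"az":0,"jaw":-1},{"tx":0.002,"ty":0,"tz":0,"ax":0,"ay":0,"az":0,"jaw":-1}]'
python3 -c "
from q import *
tool();q()"
```

```text
front [ 26.2 -25.6] rear [-79.7 -24.2]
hole [-7.8  2.3] (1263, 575, 58, 47)
time: 12.05
ee_pos: [0.5053, 0.1135, 0.0107]
tcp_rot: [180.0, -0.0, 17.1]
wrist_force: [-0.3, 0.1, 0.1]
opening: 0.0001
grasp_force: 0.2
t 12.05 tcp [0.5053 0.1135 0.0107] [180.   -0.   17.1] plate [-86.8  -0.4] F [-0.3  0.1  0.1]
front [ 33.4 -25.1] rear [-72.4 -23.5]
hole [-1.8  1.7] (1271, 574, 59, 39)
```

That worked: the holder moved 7.2 mm, its foot midpoint is now at -19.5 mm against -20 mm ideal, so the hole is centred on the pin. I back off, raise the arm and verify.

```bash
python3 -m handwheel '[{"tx":-0.015,"ty":0,"tz":0,"ax":0,"ay":0,"az":0,"jaw":-1},{"tx":-0.025,"ty":0,"tz":0,"ax":0,"ay":0,"az":0,"jaw":-1},{"tx":0,"ty":0,"tz":-0.03,"ax":0,"ay":0,"az":0,"jaw":-1},{"tx":0,"ty":0,"tz":-0.04,"ax":0,"ay":0,"az":0,"jaw":-1},{"tx":0,"ty":0,"tz":-0.04,"ax":0,"ay":0,"az":0,"jaw":-1},{"tx":0,"ty":0,"tz":-0.04,"ax":0,"ay":0,"az":0,"jaw":-1},{"tx":-0.02,"ty":0.035,"tz":0,"ax":0,"ay":0,"az":0,"jaw":-1},{"tx":-0.02,"ty":0.035,"tz":0,"ax":0,"ay":0,"az":0,"jaw":-1},{"tx":-0.02,"ty":0.035,"tz":0,"ax":0,"ay":0,"az":0,"jaw":-1},{"tx":-0.02,"ty":0.035,"tz":0,"ax":0,"ay":0,"az":0,"jaw":-1}]'
python3 - <<'E'
from q import *
tool();q()
c=optics.camera("top");cs,h=cv2.findContours(red(c["color"]),cv2.RETR_CCOMP,cv2.CHAIN_APPROX_NONE)
for k,hh in zip(cs,h[0]):
    if cv2.contourArea(k)>60:
        r,_=plane_rect(c,k,.012);print("hole" if hh[3]>=0 else "red",np.round(r[0],1),np.round(r[1],1),round(r[2],1),"plate",pl(np.array(r[0])/1000))
E
```

```text
time: 13.35
ee_pos: [0.4305, -0.0566, 0.1607]
tcp_rot: [180.0, -0.0, 17.1]
wrist_force: [0.0, -0.3, 0.5]
opening: -0.0003
grasp_force: 0.0
t 13.35 tcp [ 0.4305 -0.0566  0.1607] [180.   -0.   17.1] plate [-208.4 -141. ] F [ 0.  -0.3  0.5]
front [ 33.3 -25.7] rear [-72.1 -23.9]
red [ 551.7 -119.4] [ 59.  107.3] 71.2 plate [-110.9 -236.6]
hole [ 570.3 -125.8] [32.2 32.6] 45.9 plate [ -95.  -248.2]
red [567.3 134.4] [108.   58.3] 17.1 plate [-21.5   1.3]
hole [586.  139.9] [32.1 33.4] 46.5 plate [-2.   1.1]
```

The top view puts the hole 2 mm from the pin, the outline length (108 mm) matches the seated neighbour's (107 mm), and the neighbour has not moved.

```bash
python3 -c "
from workcell import workorder
print(workorder.job_done())"
```

```text
the job is handed in; nothing more can be done
None
```

The tilted holder now lies flat on its plate, with its hole about 2 mm from centred on the pin by camera measurement; the neighbour hasn't moved, the arm is clear, and I handed the job in at about 13.5 s.

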